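Set the hall key stand to its height mark and lock it, keeping hold

TASK

Set up the key stand: swing the brass keeper bar shut in front of the hanging keys until it clicks home past its catch, then take the black grip on the red cam lever and lift the sliding leg with it until the pointer is level with the red mark clip. Holding the leg there, slide the cam lever fully closed, towards the steel sleeve, and do not start closing it before the leg is at the mark. Finish while still gripping the black grip with the pointer at the mark, do not let go, and leave the other things on the console where they are.

Things in the scene. Friction and masses are not known exactly. Their poses are not given: they have to be found in the camera images.
- stand: key stand, fixed to the console: brown wooden foot 130 x 270 x 12 mm (centre 10 mm to +y of the origin), dark steel sleeve 28 x 30 mm and 150 mm high standing at the origin, and at y = +128 mm a white scale post 8 x 16 mm, 217 mm high. Origin on the console under the sleeve; x points to the side where the keys hang, y along the crossbar towards the scale post, z up. The leg, keeper bar, cam lever and keys belong to the stand and keep its yaw
- leg: sliding leg with its chrome crossbar 20 mm (x) x 213 mm (y) x 20 mm (z), carrying the hook plate with two keys, keeper bar and cam lever. Origin at the crossbar's centre, above the sleeve, 165 mm over the console when fully down; axes as the stand's. It slides straight up by at most 100 mm, moves about 0.4 to 0.65 kg in all, rests fully down at the start and sinks back by its weight if let go while the cam lever is open
- pointer (a point): tip of the small black pointer under the +y end of the crossbar, next to the scale post; it rises with the leg (117 mm to +y, 1 mm to +x and 55 mm below the crossbar's centre)
- mark (a point): centre of the red mark clip (12 mm high, 21 mm wide) on the white scale post; fixed during the job, 45 to 85 mm above the pointer at the start. The pointer is at the mark when both have the same height
- cam_knob: black rubber grip of the red cam lever, an upright block 18 mm (x) x 22 mm (y) x 40 mm (z) on top of the crossbar, nothing above it; origin at its centre, 34 mm above the crossbar's centre; axes as the stand's. It stands 60 mm to +y of the sleeve when open and 30 mm when closed; lifting it lifts the leg
- cam (a joint): slide of the cam lever along the crossbar in m: 0 open (starts at 0 to 0.004), 0.030 fully closed at a stop; it grows as the grip moves to the stand's -y. Needs about 3 N, and some 5 to 15 N over the last 11 mm where the cam wedges on the sleeve; closed, it stays and clamps the leg
- keeper (a joint): angle of the keeper bar in rad: 0 shut at its stop, along the stand's +y in front of the hooks; at angle a the bar points from its hinge along (sin a, cos a) in the stand's x, y. Starts 0.7 to 1.3 open. It swings lightly, with a catch between about 0.28 and 0.05 to push past with about 3 N at the tab; beyond it it stays shut
- keeper_hinge (a point): upright hinge axis of the keeper bar, at the crossbar's height, 34 mm to +x and 115 mm to -y of the crossbar's centre
- keeper_tab (a point): middle of the free height of the upright round brass tab (11 mm diameter) near the end of the keeper bar, 85 mm from the hinge. The tab's top is 18 mm higher than this point, the bar (10 mm high, 5 mm thick, 94 mm long) 17 to 27 mm lower
- freshener: white air freshener, 72 mm across, 121 mm high, loose bystander; origin at its underside
- dish: turquoise glass dish, 120 mm across, 35 mm high, loose bystander; origin at its underside
- shoe_brush: brown wooden shoe brush, 160 x 50 x 35 mm, loose bystander; origin at its underside
- polish_tin: round dark tin, 76 mm across, 26 mm high, loose bystander; origin at its underside
- glasses_case: black glasses case, 155 x 60 x 36 mm, loose bystander; origin at its underside

How it is judged:
On the way, in this order (a step that is already met when the one before it is completed fails the run):
1. the keeper bar is shut past its catch, with the leg still down and the cam lever open (value of joint keeper below 0.06 rad and height (world z) of leg below 0.175 m and value of joint cam below 0.012 m), for 0.2 s.
2. the leg is held by the grip with the pointer at the mark, cam lever still open (z of pointer in the frame of mark between -0.006 and 0.006 m and value of joint cam below 0.012 m and contact force between the fingers and cam_knob above 2 N), for 0.2 s.
3. the cam lever is fully closed with the pointer at the mark (z of pointer in the frame of mark between -0.006 and 0.006 m and value of joint cam above 0.026 m), for 0.2 s.
At the end, for the whole second after the job is handed in: The keeper bar is shut (under 0.06 rad), the cam lever is closed (over 26 of 30 mm), the pointer is within 6 mm of the height of the mark clip's centre, the leg is at rest and the fingers still hold the black grip (over 2 N) (all of step 3 and value of joint keeper below 0.06 rad and contact force between the fingers and cam_knob above 2 N and linear speed of leg below 0.01 m/s); the arm keeps its last pose, push and grip.
It fails at once if the cam lever is closed by more than 12 mm while the pointer is more than 10 mm off the mark (value of joint cam above 0.012 m and (z of pointer in the frame of mark above 0.01 m or z of pointer in the frame of mark below -0.01 m)).
It fails at once if a bystander is shifted by more than 20 mm (distance of any of freshener, dish, shoe_brush, polish_tin, glasses_case from where it was at the start of the episode above 0.02 m).
It also fails if it takes over 48 s, if anything falls off the work surface, if the arm or the gripper's body presses on something with over 40 N, if the wrist force passes 120 N, or if a joint passes its speed limit or range.

ROBOT

A 6-joint arm with a two-finger parallel gripper is mounted at the origin on the work surface. World frame = base frame: x ahead of the robot, y to its left, z up, the work surface at z = 0. Lengths are in m, angles in rad, forces in N, time in s.
With the tool pointing down it reaches from about 0.375 to 0.925 m from the base axis. Payload 5.7 kg.
Tool frame: the origin (TCP) lies on the centre line of the jaws, within the pads' length; the fingertips stand manip.tcp_to_tips ahead of it and the grasp point (between the pads) lies 6 mm ahead of it (manip.tcp_to_tips is the distance from the TCP to the fingertips, in m); z points along the fingers, y is the line along which they close (so a half turn about z gives the same grasp; the last joint's range is limited). The gripper opens to 88 mm and grips with 3 to 60 N. Pads are 20 mm wide; open, the fingers measure 115 mm over their backs; the gripper's body (75 mm by 178 mm) begins 61 mm behind the grasp point.
Start: joints at [1.053, 0.359, 1.51, -0, 1.272, -0.115], TCP at [0.235, 0.552, 0.248] pointing down, gripper open.
Joint ranges: [-2.97, 2.97], [-1.01, 2.36], [0.21, 2.38], [-0.96, 4.11], [0.2, 2.71], [-2.98, 2.98]. Speed limits (rad/s): [2.39, 2.39, 3.14, 3.14, 3.14, 3.14].

INTERFACE

Orientations are given as a unit quaternion [x, y, z, w].
In Python, from plant import manip gives the robot as it stands.
- The arm moves only by the shell command python3 -m jog 'ROWS' [FORCE]. ROWS is text: rows parted by semicolons, each of 7 numbers parted by spaces: the shift along the tool's x, y, z in m, then the turn, a rotation vector about the tool's x, y, z in rad, then the finger opening in m, from 0 to 0.0878. A call has 1 to 5 rows; each row shifts and turns the commanded pose from where the row before left it, along the tool's axes as they then stand; what a row does not reach is not made up. A row lasts 1/12 s, in which the tool goes at most 41.7 mm and 7.16 degrees, less where a joint would pass 70% of its speed; a pose out of reach is approached as far as the arm can. A call with a gripper value outside its range is refused whole. The fingers move at their own pace and stop on an object; FORCE is the grip in N (left out, the last holds). Time passes only in rows, so rows that do not move let the fingers close. It gives the time, the measured TCP pose, the force, the opening and the grip force at its end, in the units of the state.
- manip.get_obs(): the state, without advancing time (a new reading comes with each control period).
- manip.capture(name): name is "scene" or "top" or "wrist"; returns the picture (480x640x3 uint8, red, green, blue); there is no depth.
- manip.camera_params(name): a dict with "camera_matrix" (3x3 intrinsics, pixels), "position" and "rotation" of the camera in the world. Camera axes: x right, y down, z forward; pixel columns grow to the right and rows downward; lengths in m; the calibration is good to about 2 mm. A picture is of the moment at which its call begins: read the wrist's pose just before it. camera_params takes no time and is no camera call; for the wrist camera it gives the pose at the moment of the call.
- manip.job_done(): hands the job in; it is judged then, once.
The state is a dict: "time_s": time; "joint_pos": joint angles; "qd": joint speeds; "effort": joint torques, N m; "tool_pos": TCP position; "orientation": TCP orientation; "force": force on the tool from outside, world axes, zero at the start; "wrist_torque": the same for the moment, N m; "width": finger opening in m; "finger_force": force on a finger pad.
Only numpy, scipy, OpenCV 4.12 (cv2) and the standard library are available. Lean on these libraries where they do the work, as an engineer would, in place of code of your own. Each camera call takes 0.05 s, during which the arm holds its last target. There are 200 camera calls.

## Working session

There is one attempt and no reset: what is moved stays moved. The work goes in short steps, Python scripts to look and compute and a shell command to move; the robot and the scene stay as the last step left them, time stands still between calls to the robot, and variables do not carry over. Pictures are saved under pics/ and viewed, at most 10 in all, crops included, and the job is handed in when it is done.

```bash
mkdir -p pics; ls; python3 - <<'E'
from plant import manip
import cv2,numpy as np
print(manip.tcp_to_tips)
for n in ("scene","top"):
    im=manip.capture(n); cv2.imwrite(f"pics/{n}0.png",im[:,:,::-1])
    p=manip.camera_params(n); print(n,{k:np.round(v,4).tolist() for k,v in p.items()})
o=manip.get_obs(); print(o)
E
```

```text
pics
0.025
scene {'camera_matrix': [[620.5768, 0.0, 318.2877], [0.0, 620.5768, 235.0545], [0.0, 0.0, 1.0]], 'position': [1.1852, 0.7864, 1.3256], 'rotation': [0.2839, 0.8956, -0.3275, -0.0998]}
top {'camera_matrix': [[433.4914, 0.0, 315.4168], [0.0, 433.4914, 240.4427], [0.0, 0.0, 1.0]], 'position': [0.3954, -0.028, 1.1606], 'rotation': [-0.6861, 0.7195, -0.0771, 0.0756]}
{'time_s': 0.1, 'joint_pos': array([ 1.05289991e+00,  3.59439974e-01,  1.51133805e+00, -8.80402094e-07,
        1.27249737e+00, -1.15107713e-01]), 'qd': array([-7.65512337e-05, -1.15577966e-03, -3.20750887e-03,  1.12805797e-05,
        8.09613052e-04,  8.89274232e-04]), 'effort': array([-4.68196276e-06, -5.16355634e+01, -2.71408367e+01,  6.76722592e-02,
        2.77624140e-02, -2.86904060e-05]), 'tool_pos': array([0.23490815, 0.55146075, 0.24688418]), 'orientation': array([ 2.00035496e-01,  9.79788290e-01, -7.99710138e-04, -2.61471876e-04]), 'force': array([-0.38234094,  0.40457383, -0.91237286]), 'wrist_torque': array([ 0.03039761, -0.00753671, -0.04806527]), 'finger_force': 0.0, 'width': 0.08777556991259894}
```

View pics/scene0.png

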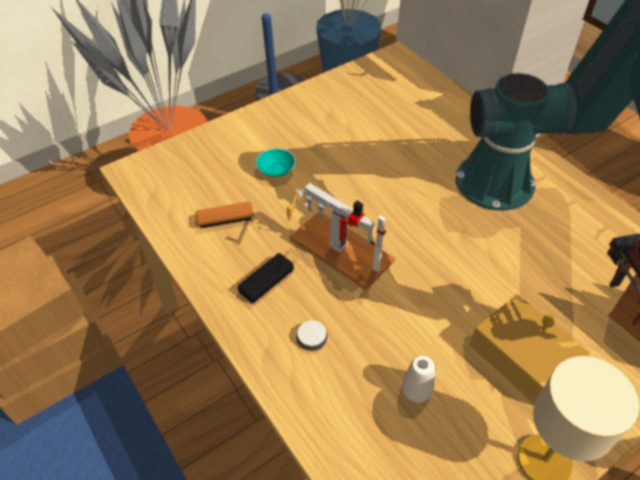

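View pics/top0.png

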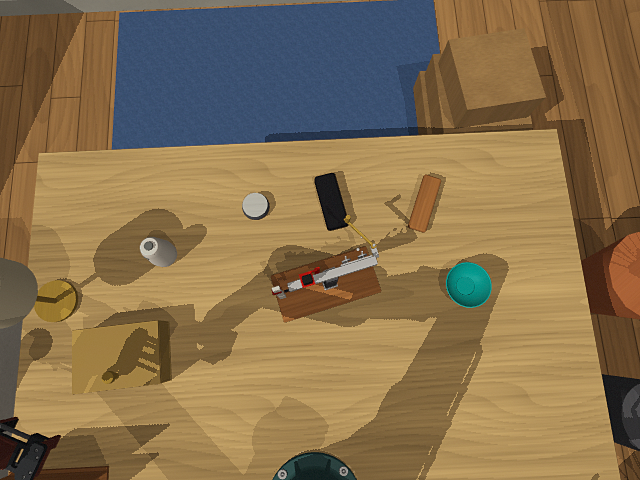

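The top view shows the stand at about (325,280), with the crossbar running from (375,255) to (275,290). The brass keeper bar points up-left, with its tab near (347,218). The glasses case at (331,202) is close to the tab. I'll enlarge both views.

```bash
python3 - <<'E'
import cv2
a=cv2.imread("pics/top0.png")[205:325,260:400]; cv2.imwrite("pics/topc.png",cv2.resize(a,None,fx=5,fy=5,interpolation=cv2.INTER_CUBIC))
a=cv2.imread("pics/scene0.png")[175:290,270:410]; cv2.imwrite("pics/scenec.png",cv2.resize(a,None,fx=5,fy=5,interpolation=cv2.INTER_CUBIC))
E
```

```text
(no output)
```

View pics/topc.png

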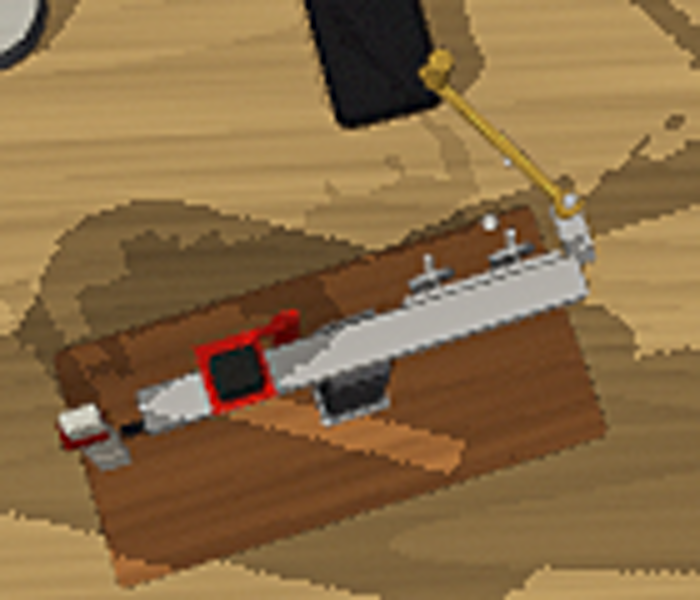

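View pics/scenec.png

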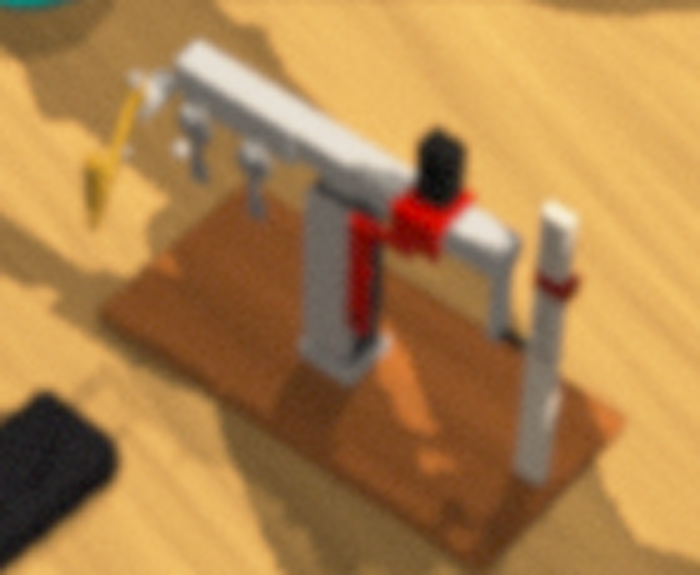

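The crops show, in full-image pixels:

| Feature | Top view | Scene view |
|---|---|---|
| Knob top | (307.4,279.4) | (358,202.4) |
| Post top | (275.8,289) | (382,218) |
| Tab top | (347.4,218) | (289.4,206) |
| Clip | – | (381.4,232) |
| Pointer | – | (373,243) |

The foot corners are visible in both.

```bash
cat > h.py <<'E'
import numpy as np
from plant import manip
from scipy.spatial.transform import Rotation as R
from scipy.optimize import least_squares
def proj(P,p):
    Rm=np.asarray(p["rotation"]); Rm=R.from_quat(Rm).as_matrix() if Rm.size==4 else Rm
    c=Rm.T@(np.asarray(P)-p["position"]); q=np.asarray(p["camera_matrix"])@c; return q[:2]/q[2]
def world(s,l): # stand (x,y,yaw), local point
    c,n=np.cos(s[2]),np.sin(s[2]); return np.array([s[0]+c*l[0]-n*l[1],s[1]+n*l[0]+c*l[1],l[2]])
E
python3 - <<'E'
from h import *
T=manip.camera_params("top");S=manip.camera_params("scene")
tc=lambda u,v:(260+u/5,205+v/5); sc=lambda u,v:(270+u/5,175+v/5)
def pts(x):
    s=x[:3];cam,mz,a=x[3:6]
    tab=(.034+.085*np.sin(a),-.115+.085*np.cos(a),.205)
    L=[]
    def add(cam,l,px): L.append(proj(world(s,l),cam)-px)
    for l,p in [((.065,.145,.012),(56,352)),((.065,-.125,.012),(530,207)),((-.065,-.125,.012),(606,432)),((-.065,.145,.012),(125,585)),((0,.06-cam,.219),(237,372)),((0,.128,.217),(79,420)),(tab,(437,62))]: add(T,l,tc(*p))
    for l,p in [((0,.06-cam,.219),(440,135)),((0,.128,.217),(560,212)),(tab,(97,155)),((0,.128,mz),(557,285)),((.065,.145,.012),(483,572)),((-.065,.145,.012),(625,422)),((.001,.117,.11),(518,342))]: add(S,l,sc(*p))
    return np.array(L)
r=least_squares(lambda x:pts(x).ravel(),[.45,0,.3,.002,.17,1.])
print(r.x.round(4)); print(pts(r.x).round(1).tolist())
s=r.x[:3];a=r.x[5]
print("knob",world(s,(0,.06-r.x[3],.199)),"hinge",world(s,(.034,-.115,.165)),"tab",world(s,(.034+.085*np.sin(a),-.115+.085*np.cos(a),.187)))
print("TCP axes",R.from_quat(manip.get_obs()["orientation"]).as_matrix().round(3).tolist())
E
```

```text
[ 0.5324 -0.0658  0.2509  0.0042  0.1599  1.0541]
[[-1.9, -0.4], [-0.6, -0.5], [-0.2, 0.5], [-2.1, 0.4], [-0.8, -1.0], [-0.9, -0.8], [-0.3, 0.3], [-0.4, -0.5], [-0.7, -1.0], [-0.4, -0.8], [-1.7, -0.2], [-0.8, -2.6], [0.6, -2.9], [1.0, -0.7]]
knob [ 0.51850708 -0.01176069  0.199     ] hinge [ 0.59383923 -0.16874511  0.165     ] tab [ 0.65500513 -0.10972196  0.187     ]
TCP axes [[-0.92, 0.392, -0.001], [0.392, 0.92, -0.001], [0.0, -0.002, -1.0]]
```

```bash
python3 -m jog '0 0 -0.006 0 0 -0.12 0;0 0 -0.006 0 0 -0.12 0;0 0 -0.006 0 0 -0.12 0;0 0 -0.006 0 0 -0.12 0;0 0 -0.006 0 0 -0.12 0' 10; python3 -m jog '0 0 0 0 0 -0.054 0;0 0 0 0 0 0 0'; python3 - <<'E'
from h import *
o=manip.get_obs(); M=R.from_quat(o["orientation"]).as_matrix(); print(M.round(3).tolist())
s=(.5324,-.0658,.2509)
print((M.T@(world(s,(.150,-.075,.25))-o["tool_pos"])).round(4))
E
```

```text
time_s: 0.52
tool_pos: [0.235, 0.5516, 0.2774]
orientation: [-0.101, 0.995, -0.0, -0.0]
force: [0.4, -0.1, -0.2]
width: 0.0581
finger_force: 0.0
time_s: 0.68
tool_pos: [0.2352, 0.5519, 0.2777]
orientation: [-0.126, 0.992, -0.0, -0.0]
force: [-0.4, 0.3, -0.2]
width: 0.0445
finger_force: 0.0
[[-0.968, -0.25, -0.0], [-0.25, 0.968, -0.0], [0.0, -0.0, -1.0]]
[-0.283  -0.7478  0.0277]
```

```bash
r='';  python3 -m jog '-0.0142 -0.0374 0 0 0 0 0;-0.0142 -0.0374 0 0 0 0 0;-0.0142 -0.0374 0 0 0 0 0;-0.0142 -0.0374 0 0 0 0 0;-0.0142 -0.0374 0 0 0 0 0'; python3 -m jog '-0.0142 -0.0374 0 0 0 0 0;-0.0142 -0.0374 0 0 0 0 0;-0.0142 -0.0374 0 0 0 0 0;-0.0142 -0.0374 0 0 0 0 0;-0.0142 -0.0374 0 0 0 0 0'; python3 -m jog '-0.0142 -0.0374 0 0 0 0 0;-0.0142 -0.0374 0 0 0 0 0;-0.0142 -0.0374 0 0 0 0 0;-0.0142 -0.0374 0 0 0 0 0;-0.0142 -0.0374 0 0 0 0 0'; python3 -m jog '-0.0142 -0.0374 0 0 0 0 0;-0.0142 -0.0374 0 0 0 0 0;-0.0142 -0.0374 0 0 0 0 0;-0.0142 -0.0374 0 0 0 0 0;0 0 0 0 0 0 0'; python3 - <<'E'
from h import *
import cv2
o=manip.get_obs(); M=R.from_quat(o["orientation"]).as_matrix()
s=(.5324,-.0658,.2509)
print((M.T@(world(s,(.150,-.075,.208))-o["tool_pos"])).round(4))
p=manip.camera_params("wrist"); im=manip.capture("wrist"); cv2.imwrite("pics/w1.png",im[:,:,::-1])
for l in [(.108,-.073,.205),(0,.0558,.219),(0,.128,.217),(0,.128,.16)]: print(l,proj(world(s,l),p).round(0))
E
```

```text
time_s: 1.1
tool_pos: [0.3508, 0.3867, 0.2772]
orientation: [-0.124, 0.992, -0.0, -0.0]
force: [1.4, -0.6, 0.3]
width: 0.0115
finger_force: 0.0
time_s: 1.52
tool_pos: [0.4661, 0.2231, 0.2773]
orientation: [-0.124, 0.992, -0.0, -0.0]
force: [0.7, 0.9, 0.8]
width: 0.0001
finger_force: 0.0
time_s: 1.93
tool_pos: [0.5814, 0.0596, 0.2772]
orientation: [-0.124, 0.992, 0.0, -0.0]
force: [0.1, 0.4, -0.5]
width: 0.0005
finger_force: 0.0
time_s: 2.35
tool_pos: [0.6766, -0.0759, 0.2764]
orientation: [-0.122, 0.993, -0.002, 0.001]
force: [0.7, 0.2, 0.2]
width: 0.0008
finger_force: 0.0
[-0.0129 -0.0291  0.0685]
(0.108, -0.073, 0.205) [277. 230.]
(0, 0.0558, 0.219) [540.  11.]
(0, 0.128, 0.217) [692.  10.]
(0, 0.128, 0.16) [603.  40.]
```

View pics/w1.png

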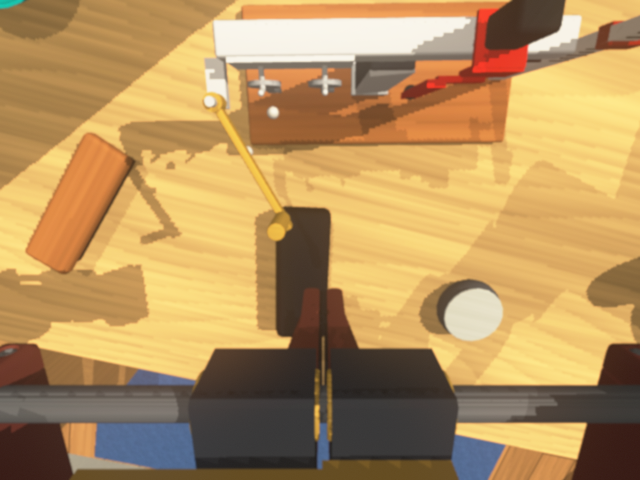

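The tab top is at (277,230), exactly as predicted, so the fit is good. I'll lower the closed fingers beyond the tab, then push.

```bash
python3 -m jog '-0.0065 -0.0145 0.014 0 0 0 0;-0.0065 -0.0145 0.014 0 0 0 0;0 0 0.02 0 0 0 0;0 0 0.02 0 0 0 0;0 0 0 0 0 0 0'; python3 -m jog '0.012 0.002 0 0 0 0 0;0.012 0.006 0 0 0 0 0;0.012 0.008 0 0 0 0 0;0.012 0.009 0 0 0 0 0;0.012 0.008 0 0 0 0 0' ; python3 -m jog '0.01 0.005 0 0 0 0 0;0.008 0.003 0 0 0 0 0;0.006 0.002 0 0 0 0 0;0.004 0.001 0 0 0 0 0;0 0 0 0 0 0 0'; python3 - <<'E'
from h import *
o=manip.get_obs(); s=(.5324,-.0658,.2509)
print((R.from_euler('z',-s[2]).apply(o["tool_pos"]-np.array([s[0],s[1],0]))).round(4),R.from_euler('z',-s[2]).apply(o["force"]))
E
```

```text
time_s: 2.82
tool_pos: [0.6894, -0.0924, 0.2048]
orientation: [-0.125, 0.992, 0.002, -0.004]
force: [-1.4, 0.9, -0.9]
width: 0.0006
finger_force: 0.0
time_s: 3.23
tool_pos: [0.6255, -0.0757, 0.2106]
orientation: [-0.125, 0.992, 0.0, 0.0]
force: [0.1, 0.4, -0.3]
width: 0.0005
finger_force: 0.0
time_s: 3.65
tool_pos: [0.5962, -0.0732, 0.2101]
orientation: [-0.125, 0.992, -0.0, -0.0]
force: [-0.2, 0.6, 0.5]
width: 0.0006
finger_force: 0.0
[ 0.0599 -0.023   0.2101] [-0.01560243  0.60658308  0.46067063]
```

```bash
python3 -m jog '0.004 -0.001 0 0 0 0 0;0.003 -0.001 0 0 0 0 0;0.002 0 0 0 0 0 0;0.002 0 0 0 0 0 0;0 0 0 0 0 0 0';  python3 - <<'E'
from h import *
import cv2
o=manip.get_obs(); s=(.5324,-.0658,.2509)
print((R.from_euler('z',-s[2]).apply(o["tool_pos"]-np.array([s[0],s[1],0]))).round(4),R.from_euler('z',-s[2]).apply(o["force"]))
p=manip.camera_params("wrist"); im=manip.capture("wrist"); cv2.imwrite("pics/w2.png",im[:,:,::-1])
for l in [(.034,-.030,.205),(0,.128,.16),(.001,.117,.11)]: print(l,proj(world(s,l),p).round(0))
E
```

```text
time_s: 4.07
tool_pos: [0.5863, -0.0783, 0.2095]
orientation: [-0.125, 0.992, 0.0, -0.0]
force: [-0.3, -0.6, -0.3]
width: 0.0005
finger_force: 0.0
[ 0.0491 -0.0255  0.2095] [-0.46445528 -0.54432091 -0.29161223]
(0.034, -0.03, 0.205) [313. 301.]
(0, 0.128, 0.16) [619. 203.]
(0.001, 0.117, 0.11) [542. 190.]
```

View pics/w2.png

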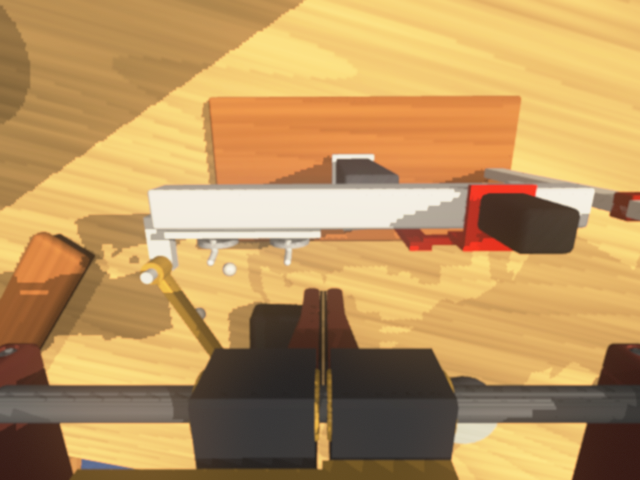

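The picture shows the bar still open, running from (160,275) towards (212,350). The fingers slipped past the tab on its +y side. I'll back out, go further to -y and push along the arc.

```bash
python3 -m jog '-0.034 0.004 0 0 0 0 0;-0.034 0 0 0 0 0 0;-0.034 -0.005 0 0 0 0 0;0 -0.035 0 0 0 0 0;0 -0.035 0 0 0 0 0'; python3 -m jog '0 0 0 0 0 0 0;0 0 0 0 0 0 0;0 0 0 0 0 0 0';  python3 - <<'E'
from h import *
import cv2
o=manip.get_obs(); s=(.5324,-.0658,.2509)
print((R.from_euler('z',-s[2]).apply(o["tool_pos"]-np.array([s[0],s[1],0]))).round(4))
p=manip.camera_params("wrist"); im=manip.capture("wrist"); cv2.imwrite("pics/w3.png",im[:,:,::-1])
for a in (.9,1,1.1): print(a,proj(world(s,(.034+.085*np.sin(a),-.115+.085*np.cos(a),.205)),p).round(0))
E
```

```text
time_s: 4.53
tool_pos: [0.7052, -0.12, 0.2093]
orientation: [-0.127, 0.992, 0.0, 0.0]
force: [0.1, -0.5, -0.6]
width: 0.0003
finger_force: 0.0
time_s: 4.78
tool_pos: [0.7027, -0.1212, 0.2092]
orientation: [-0.125, 0.992, 0.0, -0.0]
force: [0.1, 0.5, 0.7]
width: 0.0004
finger_force: 0.0
[ 0.1512 -0.096   0.2092]
0.9 [408. 220.]
1 [390. 232.]
1.1 [371. 242.]
```

View pics/w3.png

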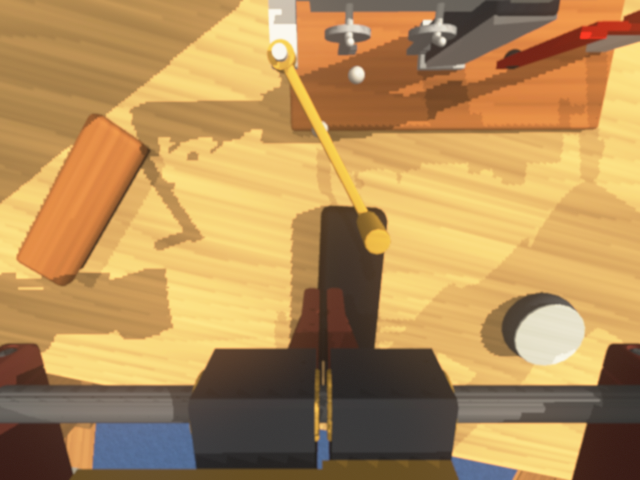

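The tab top is at (376,240), so the bar is at about 1.07 rad. I'll push along the arc.

```bash
python3 -m jog '0.017 0 0 0 0 0 0;0.016 -0.001 0 0 0 0 0;0.008 0.014 0 0 0 0 0;0.006 0.010 0 0 0 0 0;0.010 0.014 0 0 0 0 0'; python3 -m jog '0.013 0.011 0 0 0 0 0;0.009 0.005 0 0 0 0 0;0.006 0.003 0 0 0 0 0;0.004 0.002 0 0 0 0 0;0 0 0 0 0 0 0';  python3 -m jog '0.004 0.001 0 0 0 0 0;0.004 0.001 0 0 0 0 0;0.002 0.001 0 0 0 0 0;0 0 0 0 0 0 0';  python3 - <<'E'
from h import *
import cv2
o=manip.get_obs(); s=(.5324,-.0658,.2509)
print((R.from_euler('z',-s[2]).apply(o["tool_pos"]-np.array([s[0],s[1],0]))).round(4),R.from_euler('z',-s[2]).apply(o["force"]))
im=manip.capture("wrist"); cv2.imwrite("pics/w4.png",im[:,:,::-1])
E
```

```text
time_s: 5.25
tool_pos: [0.6381, -0.0994, 0.2099]
orientation: [-0.126, 0.992, -0.001, 0.0]
force: [-1.7, -5.8, -0.8]
width: 0.0005
finger_force: 2.7
time_s: 5.67
tool_pos: [0.6018, -0.0869, 0.2099]
orientation: [-0.125, 0.992, 0.0, -0.0]
force: [0.1, 0.2, 0.3]
width: 0.0006
finger_force: 0.0
time_s: 6.0
tool_pos: [0.5918, -0.0872, 0.2096]
orientation: [-0.125, 0.992, -0.0, -0.0]
force: [0.1, -0.5, -0.3]
width: 0.0007
finger_force: 0.0
[ 0.0522 -0.0355  0.2096] [-0.07287399 -0.50762125 -0.25830901]
```

View pics/w4.png

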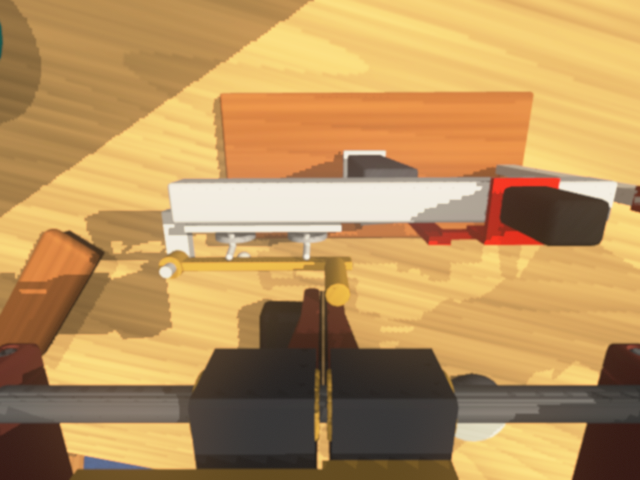

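The bar now lies parallel to the crossbar, along row 265, with the tab top at (338,294). I'll press on it to confirm it is at its stop.

```bash
python3 -m jog '0.003 0.002 0 0 0 0 0;0.002 0.002 0 0 0 0 0;0.002 0 0 0 0 0 0;0 0 0 0 0 0 0'; python3 -m jog '0.002 0 0 0 0 0 0;0.002 0 0 0 0 0 0;0 0 0 0 0 0 0';  python3 - <<'E'
from h import *
o=manip.get_obs(); s=(.5324,-.0658,.2509)
print((R.from_euler('z',-s[2]).apply(o["tool_pos"]-np.array([s[0],s[1],0]))).round(4),R.from_euler('z',-s[2]).apply(o["force"]))
p=dict(manip.camera_params("wrist"))
for a in (0,.06,.2): print(a,proj(world(s,(.034+.085*np.sin(a),-.115+.085*np.cos(a),.205)),p).round(0))
E
```

```text
time_s: 6.38
tool_pos: [0.59, -0.0855, 0.2112]
orientation: [-0.125, 0.992, -0.001, 0.006]
force: [12.8, -0.2, -5.3]
width: 0.0005
finger_force: 6.7
time_s: 6.63
tool_pos: [0.5894, -0.0858, 0.2122]
orientation: [-0.125, 0.992, -0.001, 0.01]
force: [20.6, 3.8, -6.1]
width: 0.0001
finger_force: 10.5
[ 0.0503 -0.0335  0.2122] [20.92525493 -1.43540054 -6.11875982]
0 [331. 296.]
0.06 [331. 306.]
0.2 [327. 330.]
```

It's firmly at its stop (21 N at x = 0.050), so the keeper is shut. Next is the grip.

```bash
python3 -m jog '-0.015 0 0 0 0 0 0.05;-0.01 0 -0.01 0 0 0 0.05;0 0 -0.025 0 0 0 0.05;0 0 -0.02 0 0 0 0.05;0.03 0.04 0 0 0 0 0.05'; python3 -m jog '0.03 0.04 0 0 0 0 0.05;0 0 0 0 0 0 0.05;0 0 0 0 0 0 0.05'; python3 - <<'E'
from h import *
import cv2
o=manip.get_obs(); M=R.from_quat(o["orientation"]).as_matrix()
s=(.5324,-.0658,.2509)
print((M.T@(world(s,(0,.0558,.209))-o["tool_pos"])).round(4), R.from_matrix(M.T@R.from_euler('z',s[2]).as_matrix()@np.diag([-1,1,-1])).as_rotvec().round(3))
p=manip.camera_params("wrist"); im=manip.capture("wrist"); cv2.imwrite("pics/w5.png",im[:,:,::-1])
for l in [(-.009,.0448,.219),(.009,.0448,.219),(.009,.0668,.219),(0,.128,.217)]: print(proj(world(s,l),p).round(0))
E
```

```text
time_s: 7.05
tool_pos: [0.5799, -0.0575, 0.269]
orientation: [-0.124, 0.992, -0.003, 0.006]
force: [3.0, 0.4, 1.4]
width: 0.0302
finger_force: 0.0
time_s: 7.3
tool_pos: [0.5374, -0.0262, 0.2646]
orientation: [-0.126, 0.992, 0.0, -0.001]
force: [0.8, -0.5, -0.0]
width: 0.0487
finger_force: 0.0
[0.0145 0.0187 0.0556] [ 0.001 -0.002  0.002]
[338. 252.]
[337. 284.]
[378. 284.]
[491. 267.]
```

View pics/w5.png

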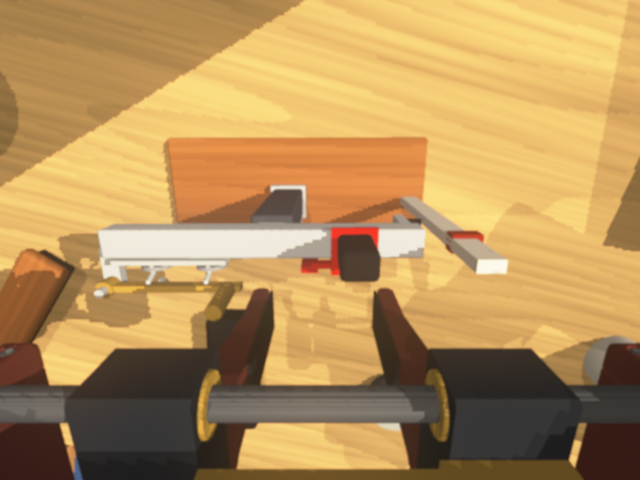

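The knob top's corners at (337,250) and (379,282) match the fit. The clip centre is at about (465,240).

```bash
python3 - <<'E'
from h import *
s=(.5324,-.0658,.2509)
p=manip.camera_params("wrist")
for z in (.15,.155,.16,.165,.17,.175,.217): print(z,proj(world(s,(0,.128,z)),p).round(1))
E
python3 -m jog '0.0145 0.0187 0 0 0 0 0.05;0 0 0.02 0 0 0 0.05;0 0 0.02 0 0 0 0.05;0 0 0.0155 0 0 0 0.05;0 0 0 0 0 0 0.05'; python3 -m jog '0 0 0 0 0 0 0.05;0 0 0 0 0 0 0.05'
```

```text
0.15 [451.9 231.6]
0.155 [454.3 233.5]
0.16 [456.8 235.4]
0.165 [459.4 237.4]
0.17 [462.1 239.5]
0.175 [464.8 241.6]
0.217 [493.6 263.9]
time_s: 7.77
tool_pos: [0.5202, -0.0135, 0.2064]
orientation: [-0.125, 0.992, 0.0, -0.002]
force: [0.3, -0.1, -0.2]
width: 0.0505
finger_force: 0.0
time_s: 7.93
tool_pos: [0.5222, -0.0136, 0.2099]
orientation: [-0.125, 0.992, -0.0, 0.001]
force: [-0.6, -0.1, 0.1]
width: 0.05
finger_force: 0.0
```

```bash
python3 -m jog '0.003 0.002 0 0 0 0 0.05;0 0 0 0 0 0 0.02;0 0 0 0 0 0 0.01;0 0 0 0 0 0 0.01;0 0 0 0 0 0 0.01' 25; python3 -m jog '0 0 0 0 0 0 0.01;0 0 0 0 0 0 0.01;0 0 0 0 0 0 0.01;0 0 0 0 0 0 0.01'
```

```text
time_s: 8.35
tool_pos: [0.5177, -0.0118, 0.2096]
orientation: [-0.125, 0.992, -0.0, 0.0]
force: [-0.1, 0.6, -0.1]
width: 0.0268
finger_force: 0.0
time_s: 8.68
tool_pos: [0.5176, -0.0116, 0.2094]
orientation: [-0.125, 0.992, 0.0, 0.0]
force: [-0.0, 1.9, 3.4]
width: 0.0221
finger_force: 25.0
```

```bash
python3 -m jog '0 0 -0.005 0 0 0 0.01;0 0 -0.01 0 0 0 0.01;0 0 -0.01 0 0 0 0.01;0 0 -0.01 0 0 0 0.01;0 0 -0.01 0 0 0 0.01';python3 -m jog '0 0 -0.005 0 0 0 0.01;0 0 0 0 0 0 0.01;0 0 0 0 0 0 0.01;0 0 0 0 0 0 0.01'; python3 - <<'E'
from h import *
import cv2
im=manip.capture("scene"); a=im[175:290,290:430,::-1]
cv2.imwrite("pics/s2.png",cv2.resize(a,None,fx=5.5,fy=5.2,interpolation=cv2.INTER_CUBIC))
S=manip.camera_params("scene"); s=(.5324,-.0658,.2509)
for z in (.155,.16,.165,.17): print(z,proj(world(s,(0,.128,z)),S).round(1),proj(world(s,(.001,.117,z)),S).round(1))
E
```

```text
time_s: 9.1
tool_pos: [0.5175, -0.0116, 0.2552]
orientation: [-0.125, 0.992, 0.0, 0.0]
force: [4.3, 1.9, -6.3]
width: 0.022
finger_force: 25.0
time_s: 9.43
tool_pos: [0.5176, -0.0118, 0.2591]
orientation: [-0.125, 0.992, -0.0, 0.0]
force: [2.4, 0.5, -4.4]
width: 0.0221
finger_force: 25.0
0.155 [379.5 233.1] [375.7 231.2]
0.16 [379.7 231.8] [375.8 229.8]
0.165 [379.8 230.5] [376.  228.5]
0.17 [379.9 229.2] [376.1 227.2]
```

View pics/s2.png

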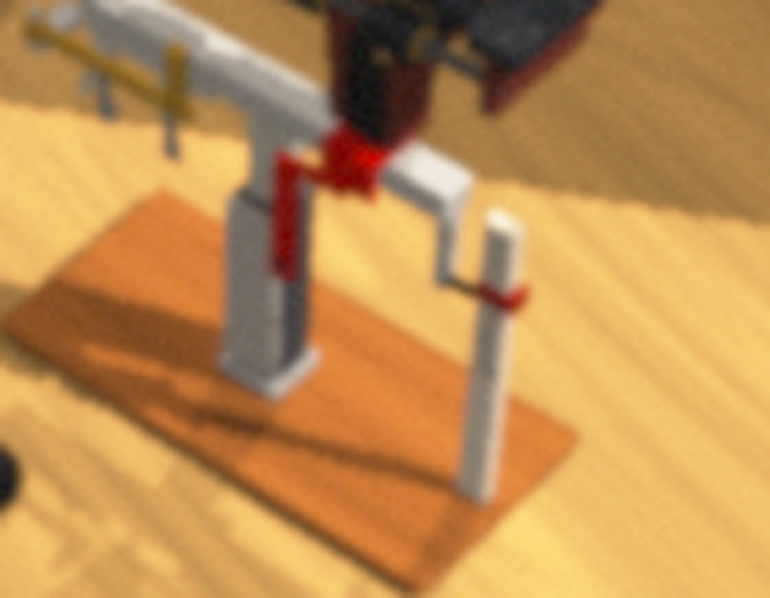

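The pointer at about (485,292) in the crop is within a few mm of the clip's left end at (487,294), and the bar is still shut. I've used all 10 picture views, so I'll pin down the mark height with red-pixel centroids from three images.

```bash
python3 - <<'E'
from h import *
import cv2
s=(.5324,-.0658,.2509)
im=manip.capture("scene"); cv2.imwrite("pics/s3.png",im[:,:,::-1])
pw=manip.camera_params("wrist"); wi=manip.capture("wrist"); cv2.imwrite("pics/w6.png",wi[:,:,::-1])
S=manip.camera_params("scene")
def red(f,u0,u1,v0,v1):
    a=cv2.imread(f)[v0:v1,u0:u1].astype(float); b,g,r=a[...,0],a[...,1],a[...,2]
    w=((r-np.maximum(g,b))>50)&(g<.45*r)&(abs(g-b)<30); ys,xs=np.nonzero(w); return xs.mean()+u0,ys.mean()+v0,w.sum(),xs.min()+u0,xs.max()+u0,ys.min()+v0,ys.max()+v0
print("s0",red("pics/scene0.png",374,392,222,242)); print("s3",red("pics/s3.png",374,392,222,242))
print("w5",red("pics/w5.png",435,500,225,255))
print("wrist now")
for z in (.15,.16,.17,.18,.217): print(z,proj(world(s,(0,.128,z)),pw).round(1))
u,v=proj(world(s,(0,.128,.165)),pw).astype(int)
print(red("pics/w6.png",max(u-40,0),min(u+40,640),max(v-25,0),v+25))
# greyscale around pointer/clip in scene
a=cv2.imread("pics/s3.png"); 
for v in range(224,238): print(v,' '.join('%3d/%3d'%(a[v,u,2],a[v,u,1]) for u in range(368,388)))
E
```

```text
s0 (np.float64(380.8), np.float64(232.1), np.int64(10), np.int64(378), np.int64(383), np.int64(231), np.int64(233))
s3 (np.float64(381.0), np.float64(232.08333333333334), np.int64(12), np.int64(378), np.int64(384), np.int64(231), np.int64(233))
w5 (np.float64(467.4), np.float64(235.26206896551724), np.int64(145), np.int64(453), np.int64(482), np.int64(233), np.int64(240))
wrist now
0.15 [423.7 256.9]
0.16 [427.5 261.7]
0.17 [431.7 266.8]
0.18 [436.1 272.3]
0.217 [456.4 297.5]
(np.float64(439.03910614525137), np.float64(260.0670391061453), np.int64(179), np.int64(424), np.int64(453), np.int64(257), np.int64(267))
224 226/178 170/137 135/123 153/142 197/173 225/189 237/192 241/194 234/186 203/160 149/127 124/109 121/112 136/123 166/152 207/184 228/199 233/192 234/186 237/186
225 224/177 165/137 131/120 159/145 201/174 229/189 239/195 239/194 227/179 197/156 147/127 124/112 123/113 132/120 167/151 209/184 230/202 233/192 236/188 236/187
226 218/170 160/134 132/121 156/144 201/172 229/188 239/192 237/191 227/178 185/148 140/120 123/112 124/113 136/122 173/158 215/188 233/203 237/195 237/
[... 1115 characters left out ...]
/ 39 167/ 50 189/ 90 214/133 234/173 241/192
234 240/189 238/189 238/189 240/194 241/193 243/197 243/198 235/189 201/157 147/121 125/103 115/ 88 111/ 74 115/ 64 140/ 70 171/ 86 200/121 226/158 237/184 242/195
235 240/193 240/192 240/192 239/191 239/191 241/194 241/195 232/186 199/158 149/127 124/109 118/102 121/ 97 139/104 169/118 199/136 224/160 234/177 240/190 242/195
236 240/191 240/193 240/192 238/187 239/189 239/191 238/190 228/180 187/150 144/122 124/110 121/108 131/116 163/140 203/164 225/176 236/186 238/186 240/192 242/195
237 241/193 240/191 239/192 239/190 239/191 238/190 236/187 223/176 183/147 139/123 119/110 123/112 142/127 179/158 219/186 236/198 242/199 242/197 241/195 241/193
```

```bash
python3 - <<'E'
import cv2,numpy as np
for f,(u0,u1,v0,v1) in {"w5":(425,515,215,290),"w6":(395,480,235,320)}.items():
    a=cv2.imread(f"pics/{f}.png")[v0:v1,u0:u1].astype(float); b,g,r=a[...,0],a[...,1],a[...,2]
    red=(r>1.9*g)&(abs(g-b)<25)&(r>30); gray=(abs(r-b)<45)&(abs(r-g)<35)
    print(f,u0,v0); 
    for y in range(0,a.shape[0],2): print(v0+y,''.join('R' if red[y,x] else ('W' if r[y,x]>190 else '+' if r[y,x]>110 else '.') if gray[y,x] else ' ' for x in range(a.shape[1])))
E
```

```text
w5 425 215
215                                                                                           
217 +++                                                                                       
219 +++++                                                                                     
221 +++++++                                                                                   
223 +++++++++                                                                                 
225  +++++++++++                                                                              
227    +++++++++++                                                                            
229       +++++++++++                                                                         
231         +++++++++++++                                                                     
233           +++++++++++    RRRRRRRRRRRRRRRRRRRRRRRRRRR                                      
235             ++++++++++     RRRRRRRRRRRR RR RRR R R                                        
237               +++++++   +   RRRRRRRRRRRR
[... 5615 characters left out ...]
                             WWWWWWWWWWWWWWWW                     
305 WWWWWWWWWWWWWWWWWW                                                                   
307 WWWWWWWWWWWWWWWWWW                                                                   
309 WWWWWWWWWWWWWWWWWW                                                                   
311 WWWWWWWWWWWWWWWWWW                                                                   
313 WWWWWWWWWWWWWWWWWW                                                                   
315 WWWWWWWWWWWWWWWWW                                                                    
317 WWWWWWWWWWWWWWWWW                                                                    
319
```

```bash
python3 - <<'E'
import cv2,numpy as np
for f,(u0,u1,v0,v1) in {"w5":(435,500,226,256),"w6":(408,470,250,276)}.items():
    a=cv2.imread(f"pics/{f}.png")[v0:v1,u0:u1].astype(float); b,g,r=a[...,0],a[...,1],a[...,2]
    sat=r/(np.maximum(g,1))
    print(f,u0); 
    for y in range(a.shape[0]): print(v0+y,''.join(('R' if r[y,x]>140 else 'r') if sat[y,x]>1.7 else '+' if abs(r[y,x]-b[y,x])<45 else ' ' if r[y,x]>150 else '-' for x in range(a.shape[1])))
E
```

```text
w5 435
226 +++                                                              
227 ++++                                                             
228 ++++++                                                           
229 +++++++                                                          
230 ++++++++++                                                       
231 +++++++++++ ----------------                                     
232 +++++++++++---rrrrrrrrrrrrrrrRRRRRRRRRRRRRR                      
233 +++++++++++--rrrrrrRRRRRRRRRRRRRRRRRRRRRRRRRR                    
234  +++++++++++--rrrrRRRRRRRRRRRRRRRRRRRRRRRRRRRRR                  
235   ++++++++++----rrRRRRRRRRRRRRRRRRRRRRRRRRRRRRRR                 
236    ++++++++++---rRRRRRRRRRRRRRRRRRRRRRRRRRRRRRRRR                
237     +++++++---+--RRRRRRRRRRRRRRRRRRRRRRRRRRRRRRRR                
238      ++++++---++-                         RRRRRRR                
239       -++++----++                           RRRRR                
240         ++++----++                           RRR                 
241          ++++---+++++                  
[... 2018 characters left out ...]

265 +++-      -----                           RRRRR               
266 ---       -----+++                         RRRR               
267            ----++++                         RRR               
268            ----++++                          R                
269            ----+++++                                          
270            ----++++++                                         
271            ----+++++++                                        
272             --++++++++                                        
273             --+++++++++                                       
274              --+++++++++                                      
275               --+++++++++
```

```bash
python3 - <<'E'
from h import *
s=(.5324,-.0658,.2509); p=manip.camera_params("wrist"); print("nadir",proj([*p["position"][:2],0.0],p).round(0), R.from_euler('z',-s[2]).apply(np.array(p["position"])-[s[0],s[1],0]).round(3))
b=np.array([.8,-1])
print("posttop",[(proj(world(s,(x,y,.217)),p)+b).round(0).tolist() for x in(-.004,.004) for y in (.12,.136)])
for zc in (.16,.165,.17,.175):
  for z in (zc-.006,zc+.006): print(zc,round(z,3),[(proj(world(s,(x,y,z)),p)+b).round(0).tolist() for x in(-.0065,.0065) for y in (.1175,.1385)])
print("post z.17",[(proj(world(s,(x,y,.17)),p)+b).round(0).tolist() for x in(-.004,.004) for y in (.12,.136)])
print("pointer z.160",(proj(world(s,(.001,.117,.16)),p)+b).round(0))
E
```

```text
nadir [323. 132.] [-0.085  0.056  0.396]
posttop [[443.0, 290.0], [473.0, 290.0], [442.0, 303.0], [471.0, 303.0]]
0.16 0.154 [[412.0, 249.0], [442.0, 249.0], [410.0, 266.0], [440.0, 266.0]]
0.16 0.166 [[416.0, 255.0], [447.0, 255.0], [414.0, 273.0], [445.0, 273.0]]
0.165 0.159 [[413.0, 251.0], [444.0, 251.0], [412.0, 269.0], [442.0, 269.0]]
0.165 0.171 [[418.0, 257.0], [450.0, 257.0], [416.0, 275.0], [448.0, 275.0]]
0.17 0.164 [[415.0, 254.0], [446.0, 254.0], [414.0, 272.0], [444.0, 272.0]]
0.17 0.176 [[420.0, 260.0], [452.0, 260.0], [418.0, 278.0], [450.0, 278.0]]
0.175 0.169 [[417.0, 256.0], [449.0, 256.0], [416.0, 274.0], [447.0, 274.0]]
0.175 0.181 [[422.0, 262.0], [455.0, 262.0], [420.0, 281.0], [453.0, 281.0]]
post z.17 [[421.0, 260.0], [445.0, 260.0], [420.0, 271.0], [444.0, 271.0]]
pointer z.160 [412. 262.]
```

The clip sits offset to +y: it sticks out past the post only on its +y side. Allowing for that, the wrist silhouette puts its centre at about z = 0.167. The scene pointer-to-clip offset puts it at about 0.166. The pointer is at 0.160, so I'll lift 6.5 mm and check again.

```bash
python3 -m jog '0 0 -0.0035 0 0 0 0.01;0 0 -0.003 0 0 0 0.01;0 0 0 0 0 0 0.01;0 0 0 0 0 0 0.01';  python3 - <<'E'
from h import *
import cv2
a=np.mean([manip.capture("scene")[:,:,:].astype(float) for _ in range(2)],0)
# pointer dark line: sub-pixel dip per column
for u in range(369,378):
    c=a[222:238,u].sum(1); k=np.argmin(c[2:14])+2; w=np.clip(c[k-3:k+4].max()*.8-c[k-3:k+4],0,None); print(u,round(222+k-3+(w*np.arange(7)).sum()/w.sum(),2),end='; ')
print()
sat=np.clip(a[...,0]-1.5*a[...,1],0,None)[224:240,374:390]; v,u=np.mgrid[224:240,374:390]
print("clip",(u*sat).sum()/sat.sum(),(v*sat).sum()/sat.sum())
for c in range(377,388): q=sat[:,c-374]; print(c,round((v[:,0]*q).sum()/max(q.sum(),1),2),int(q.sum()),end='; ')
S=manip.camera_params("scene"); s=(.5324,-.0658,.2509)
print([proj(world(s,l),S).round(2).tolist() for l in [(.001,.107,.166),(.001,.117,.166),(0,.1305,.166)]])
E
```

```text
time_s: 9.92
tool_pos: [0.5176, -0.0118, 0.2659]
orientation: [-0.125, 0.992, -0.0, 0.0]
force: [3.1, 1.7, -3.8]
width: 0.0221
finger_force: 25.0
369 225.43; 370 225.24; 371 226.4; 372 227.05; 373 227.37; 374 227.91; 375 228.37; 376 228.99; 377 230.07; 
clip 382.0745672436751 232.04127829560585
377 230.3 33; 378 230.97 80; 379 231.67 90; 380 232.16 100; 381 232.61 133; 382 232.68 206; 383 232.42 275; 384 231.84 270; 385 231.31 124; 386 0.0 0; 387 0.0 0; [[372.77, 226.27], [376.0, 228.26], [380.64, 230.72]]
```

The pointer's extrapolated line meets the clip centre to within about 1 mm. Next I'll close the cam.

```bash
python3 -m jog '0 0 0 0 0 0 0.01;0 -0.003 0 0 0 0 0.01;0 -0.003 0 0 0 0 0.01;0 -0.003 0 0 0 0 0.01;0 -0.003 0 0 0 0 0.01' 45; python3 -m jog '0 -0.003 0 0 0 0 0.01;0 -0.003 0 0 0 0 0.01;0 -0.003 0 0 0 0 0.01;0 0 0 0 0 0 0.01';python3 -m jog '0 -0.002 0 0 0 0 0.01;0 -0.002 0 0 0 0 0.01;0 -0.002 0 0 0 0 0.01;0 0 0 0 0 0 0.01'
```

```text
time_s: 10.43
tool_pos: [0.5207, -0.0237, 0.2657]
orientation: [-0.125, 0.992, 0.0, 0.0]
force: [3.5, 3.5, -3.7]
width: 0.022
finger_force: 45.0
time_s: 10.77
tool_pos: [0.523, -0.0327, 0.2657]
orientation: [-0.125, 0.992, -0.0, 0.0]
force: [3.7, 2.4, -4.7]
width: 0.0219
finger_force: 45.0
time_s: 11.1
tool_pos: [0.524, -0.0366, 0.2656]
orientation: [-0.125, 0.992, 0.002, 0.0]
force: [1.9, 9.3, -4.0]
width: 0.0218
finger_force: 45.0
```

```bash
python3 -m jog '0 -0.002 0 0 0 0 0.01;0 -0.002 0 0 0 0 0.01;0 0 0 0 0 0 0.01'; python3 -m jog '0 -0.002 0 0 0 0 0.01;0 -0.001 0 0 0 0 0.01;0 0 0 0 0 0 0.01;0 0 0 0 0 0 0.01'
```

```text
time_s: 11.35
tool_pos: [0.524, -0.037, 0.2654]
orientation: [-0.125, 0.992, 0.005, -0.0]
force: [2.0, 20.8, -1.6]
width: 0.0219
finger_force: 45.0
time_s: 11.68
tool_pos: [0.5241, -0.0373, 0.2651]
orientation: [-0.125, 0.992, 0.007, -0.001]
force: [0.4, 30.5, -0.0]
width: 0.0218
finger_force: 45.0
```

The grip has stalled at the stop after 26 mm of travel, starting from about 4 mm. I'll ease the push a little and check the pointer height before handing in.

```bash
python3 -m jog '0 0.002 0 0 0 0 0.01;0 0.001 0 0 0 0 0.01;0 0 0 0 0 0 0.01;0 0 0 0 0 0 0.01;0 0 0 0 0 0 0.01'; python3 - <<'E'
from h import *
a=manip.capture("scene").astype(float)
for u in range(371,378):
    c=a[222:238,u].sum(1); k=np.argmin(c[2:14])+2; w=np.clip(c[k-3:k+4].max()*.8-c[k-3:k+4],0,None); print(u,round(222+k-3+(w*np.arange(7)).sum()/w.sum(),2),end='; ')
s=(.5324,-.0658,.2509);p=manip.get_obs()["tool_pos"];print(R.from_euler('z',-s[2]).apply(p-np.array([s[0],s[1],0])).round(4))
E
```

```text
time_s: 12.1
tool_pos: [0.524, -0.037, 0.2651]
orientation: [-0.125, 0.992, 0.005, -0.001]
force: [1.0, 20.7, -3.6]
width: 0.0219
finger_force: 45.0
371 226.53; 372 227.12; 373 227.64; 374 228.11; 375 228.78; 376 229.23; 377 230.18; [-0.0009  0.03    0.2651]
```

```bash
python3 -c "
from plant import manip
print(manip.job_done())"
```

```text
the job is handed in; nothing more can be done
None
```

I handed the job in at about 12 s with the keeper bar shut, the pointer within about 1 mm of the mark by my estimate, the cam lever fully closed and the grip still held at 45 N; the hand-in returned no verdict, and I did not re-measure the bystanders.

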